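# Unlock the pottery mirror and hold the jar's seal in the camera's view

## Task

Hold the wooden mallet by its handle and knock the mirror rig's lock peg fully down with it, then set the mallet back down on the table and let go of it. Then take the upright steel post of the mirror's lever with the fingers and swing the mirror until the white seal on the jar shows, by reflection, in the middle of the rig camera's view, and finish while still holding the mirror steady at that angle (its spring swings it back if let go). Do not touch the peg with the gripper or the mirror with the mallet, and leave the jar and the other things on the table where they are.

Things in the scene. Friction and masses are not known exactly. Their poses are not given: they have to be found in the camera images.
- rig: the inspection rig, fixed to the table: a pale wooden housing 40 mm high (170 x 260 mm; it reaches from 110 mm behind to 60 mm ahead of the mirror's upright axis along the rig's own x, and from 100 mm on its -y side to 160 mm on its +y side), and a 20 mm high outrigger carrying a black camera. Origin: on the mirror's upright axis, at table height. z is up; its x points roughly away from the robot
- mirror (a joint): turn of the upright mirror about its vertical axis, rad: 0 at rest, growing counter-clockwise seen from above, to 0.95. The mirror's outward normal lies at (joint value - 0.593) rad from the rig's x axis, counter-clockwise positive. While the peg is up a lock inside the housing stops it at about 0.02; with the peg down it swings freely against a return spring (0.15 Nm at 0 rising to 0.4 Nm at 0.95), which always brings it back to 0
- mirror_face (a point): centre of the glass, 90 mm above the table, on the mirror's vertical axis (does not move as the mirror turns); its x axis is the outward normal of the glass. Mirror in a dark wood frame 104 mm wide, 84 mm high (48 to 132 mm above the table); only the front of the glass reflects
- post (a point): point to grasp on the upright round steel post at the end of the mirror's lever, behind the mirror: 14 mm thick, its top 130 mm and this point 105 mm above the table, 120 mm from the mirror's axis; it turns with the mirror. At joint 0 the post lies at 3.700 rad from the rig's x axis (counter-clockwise), seen from the mirror's axis. A 12 mm bar, its centre 56 mm above the table, joins it to the mirror's foot
- lens (a point): centre of the front of the camera's lens, 90 mm above the table, on the end of the rig's outrigger, 210 mm from the mirror's axis; the camera is aimed at the centre of the mirror
- sightline (a point): an unseen frame at the centre of the glass: its x axis points where the middle of the camera's view goes after the mirror (level; it turns twice as far as the mirror). The seal is in the middle of the view when it lies on this x axis, seen from above
- peg (a joint): how far the lock peg is driven down, m: 0 up, 0.024 fully down (the lock lets go at about 0.016). It needs about 5 N at first and 7 N at the end, and stays where it is driven
- peg_top (a point): centre of the top of the wooden lock peg, on the rig's housing: round head 24 mm across; up, its top stands 70 mm above the table; fully down 46 mm
- mallet_head (a point): centre of the mallet's dark wooden head, an upright cylinder 52 mm across and 70 mm high; the mallet stands on the flat lower face of its head, so this is 35 mm above the table. Its x axis points along the handle, away from the head; z up. Mallet about 0.28 kg
- mallet_grip (a point): point to grasp on the mallet's pale round handle, 75 mm from the centre of the head, at the same height: 35 mm above the table, handle 20 mm thick, level, ending 165 mm from the head's centre
- jar: brown clay jar with a knobbed lid, 116 mm across at the foot, 170 mm high, about 0.9 kg, loose; origin: centre of its underside. Not to be moved
- seal (a point): centre of the face of the white round porcelain seal, 44 mm across, standing out about 15 mm from the jar's wall roughly towards the mirror, 89 mm above the table, 63 mm out from the jar axis along the -x of body jar
- spray: white spray bottle with a yellow head, 260 mm high, 84 mm across; bystander, loose; origin: centre of its underside
- tub: grey open tub, 80 mm across, 60 mm high; bystander, loose; origin: centre of its underside
- brick: small brick, 70 x 50 x 30 mm; bystander, loose; origin: centre of its underside
- rib: wooden potter's rib lying flat, 100 x 55 x 8 mm; bystander, loose; origin: centre of its underside
- brush: brush lying flat; bystander, loose; origin: centre of its underside
- toolcup: blue cup with wooden tools, 84 mm across, 160 mm high over the tools; bystander, loose; origin: centre of its underside
- footring: clay ring lying flat, 90 mm across, 20 mm high; bystander, loose; origin: centre of its underside

How it is judged (in metres and radians):
On the way, in this order (a step that is already met when the one before it is completed fails the run):
1. the lock peg is driven fully down while the mallet is held (value of joint peg above 0.02 m and contact force between the fingers and mallet above 1 N), for 0.1 s.
2. the mallet is set down on the table and released (contact force between the fingers and mallet below 0.1 N and height (world z) of mallet_head below 0.05 m and linear speed of mallet below 0.05 m/s), for 0.2 s.
At the end, for the whole second after the job is handed in: Peg at least 20 of 24 mm down; mallet at rest on the table (head centre below 50 mm), touching neither robot nor mirror; fingers hold the mirror lever (over 0.5 N), mirror still (under 0.1 rad/s), the camera's reflected line of sight passing within 20 mm of the seal centre, seen from above (all of step 2 and value of joint peg above 0.02 m and y of seal in the frame of sightline between -0.02 and 0.02 m and x of seal in the frame of sightline above 0.05 m and velocity of joint mirror between -0.1 and 0.1 rad/s and contact force between the fingers and mirror above 0.5 N and contact force between mallet and mirror below 0.1 N and contact force between the arm and mallet below 0.1 N); the arm keeps its last pose, push and grip.
It fails at once if the gripper or arm touches the peg (only the mallet may) (contact force between any of the fingers, the arm and peg above 0.5 N).
It fails at once if the mallet hits the mirror or its lever (contact force between mallet and mirror above 2 N).
It fails at once if the jar is moved more than 15 mm (distance of jar from where it was at the start of the episode above 0.015 m).
It fails at once if a bystander is moved more than 30 mm (distance of any of spray, tub, brick, rib, brush, toolcup, footring from where it was at the start of the episode above 0.03 m).
It also fails if it takes over 48 s, if anything falls off the work surface, if the arm or the gripper's body presses on something with over 40 N, if the wrist force passes 120 N, or if a joint passes its speed limit or range.

## Robot

A 6-joint arm with a two-finger parallel gripper is mounted at the origin on the work surface. World frame = base frame: x ahead of the robot, y to its left, z up, the work surface at z = 0. Lengths are in m, angles in degrees, forces in N, time in s.
With the tool pointing down it reaches from about 0.375 to 0.825 m from the base axis. Payload 5.5 kg.
Tool frame: the origin (TCP) lies between the finger pads; the fingertips stand 19 mm ahead of it and the grasp point (between the pads) is the TCP (robot.tcp_to_tips is the distance from the TCP to the fingertips, in m); z points along the fingers, y is the line along which they close (so a half turn about z gives the same grasp; the last joint's range is limited). The gripper opens to 85 mm and grips with 20 to 120 N. Pads are 22 mm wide; open, the fingers measure 114 mm over their backs; the gripper's body (76 mm by 85 mm) begins 54 mm behind the grasp point. The pads swing forward as they close: fully open they stand 13 mm farther back than shut.
Start: joints at [77.292, 17.962, -2.699, 69.339, 0, 90], TCP at [0.132, 0.585, 0.223] pointing down, gripper open.
Joint ranges: [-152.73, 152.73], [-39.44, 99.34], [-58.76, 71.6], [-118.89, 123.64], [-81.53, 83.1], [-180, 180]. Speed limits (degrees/s): [136.94, 136.94, 172.46, 180, 180, 180].

## Interface

Orientations are given as [roll, pitch, yaw] about the fixed x, y, z axes, in that order (R = Rz(yaw) Ry(pitch) Rx(roll)).
In Python, from cell import robot, vision, order gives the robot as it stands.
- The arm moves only by the shell command python3 -m jog 'ROWS'. ROWS is a JSON object of lists of equal length, an entry for each row: "xyz": the shift along the tool's x, y, z each as a share of 0.2 m, from -1 to 1, a list of three; "angular": the turn, a rotation vector about the tool's x, y, z each as a share of pi/2 rad, from -1 to 1, a list of three; "hand": the opening, from 0 (shut) to 1 (fully open). A call has 1 to 10 rows; each row shifts and turns the commanded pose from where the row before left it, along the tool's axes as they then stand; what a row does not reach is not made up. A row lasts 1/8 s, in which the tool goes at most 62.5 mm and 10.7 degrees, less where a joint would pass 70% of its speed; a pose out of reach is approached as far as the arm can. A call with a number of a shift or a turn outside -1 to 1 is refused whole. A call with a gripper value outside its range is refused whole. The fingers move at their own pace and stop on an object; the grip force is fixed at half the most. Time passes only in rows, so rows that do not move let the fingers close. It gives the time, the measured TCP pose, the force, the opening and the grip force at its end, in the units of the state.
- robot.observe(): the state, without advancing time (a new reading comes with each control period).
- vision.read_camera(name): name is "side" or "top"; returns a dict with "pixels" (480x640x3 uint8, red, green, blue), "fx", "fy", "cx", "cy" (pixels), "dist" ([k1, k2, p1, p2, k3] as OpenCV has them; the pictures are not rectified), "R" (3x3) and "t" (3): a world point X has camera coordinates R X + t. Camera axes: x right, y down, z forward; pixel columns grow to the right and rows downward; lengths in m; the calibration is good to about 2 mm. A picture is of the moment at which its call begins. There is no depth.
- order.close_job(): hands the job in; it is judged then, once.
The state is a dict: "clock": time; "q": joint angles; "joint_vel": joint speeds; "joint_torque": joint torques, N m; "eef_pos": TCP position; "tcp_rot": TCP orientation; "wrist_force": force on the tool from outside, world axes, zero at the start; "torque": the same for the moment, N m; "gripper_width": opening from 0.0 (shut) to 1.0 (fully open); "gripper_force": force on a finger pad.
Only numpy, scipy, OpenCV 4.12 (cv2) and the standard library are available. Lean on these libraries where they do the work, as an engineer would, in place of code of your own. Each camera call takes 0.05 s, during which the arm holds its last target. There are 200 camera calls.

## Working session

There is one attempt and no reset: what is moved stays moved. The work goes in short steps, Python scripts to look and compute and a shell command to move; the robot and the scene stay as the last step left them, time stands still between calls to the robot, and variables do not carry over. Pictures are saved under pics/ and viewed, at most 10 in all, crops included, and the job is handed in when it is done.

```bash
ls; mkdir -p pics; python3 - <<'E'
from cell import robot, vision
import cv2,pickle
d={}
for n in("side","top"):
    c=vision.read_camera(n); d[n]=c
    cv2.imwrite(f"pics/{n}0.png",c["pixels"][:,:,::-1]); print(n,c["fx"],c["cx"],c["cy"],c["dist"],(-c["R"].T@c["t"]).round(3),c["R"].round(2).tolist())
pickle.dump(d,open("c0.pkl","wb"))
print(robot.observe())
E
```

```text
pics
side 528.8514638162699 321.3775785237029 237.86087948530604 [-0.09222482  0.          0.          0.          0.        ] [-0.134 -0.811  1.183] [[0.75, -0.66, -0.02], [-0.47, -0.53, -0.71], [0.45, 0.54, -0.71]]
top 614.3006597881932 308.66328284512156 240.79134888439376 [-0.11450636  0.          0.          0.          0.        ] [ 0.264 -0.004  1.51 ] [[0.11, -0.99, -0.0], [-0.97, -0.1, -0.21], [0.21, 0.02, -0.98]]
{'clock': 0.1, 'q': array([ 7.72914867e+01,  1.79997654e+01, -2.74914939e+00,  6.93405630e+01,
       -7.53738145e-04,  9.00000508e+01]), 'joint_vel': array([ 0.05367742, -0.12862027,  0.1483599 ,  0.06856075, -0.01681328,
        0.09842244]), 'joint_torque': array([ 6.72913961e-05, -5.40768850e+01,  3.40538943e+01,  1.11813925e-02,
       -3.11661847e-05,  3.46862549e-06]), 'eef_pos': array([0.13187899, 0.58476776, 0.22181974]), 'tcp_rot': array([-1.79910522e+02,  7.53816507e-04,  1.67291437e+02]), 'wrist_force': array([ 0.22029355, -0.73577321, -1.06776793]), 'torque': array([0.01008284, 0.01804057, 0.02685375]), 'gripper_force': 0.0, 'gripper_width': 1.0022393433581318}
```

View pics/top0.png

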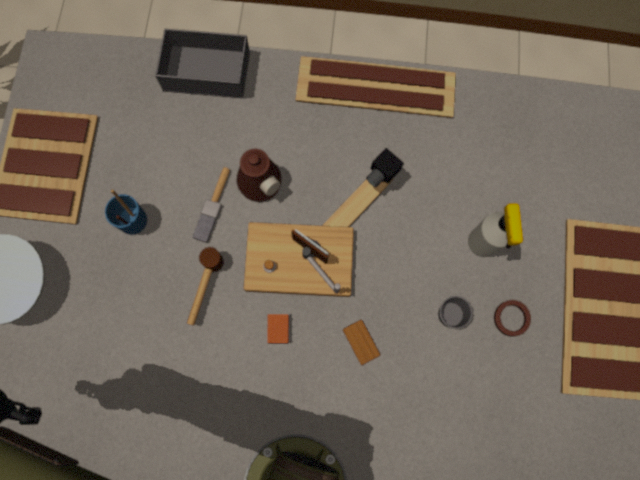

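View pics/side0.png

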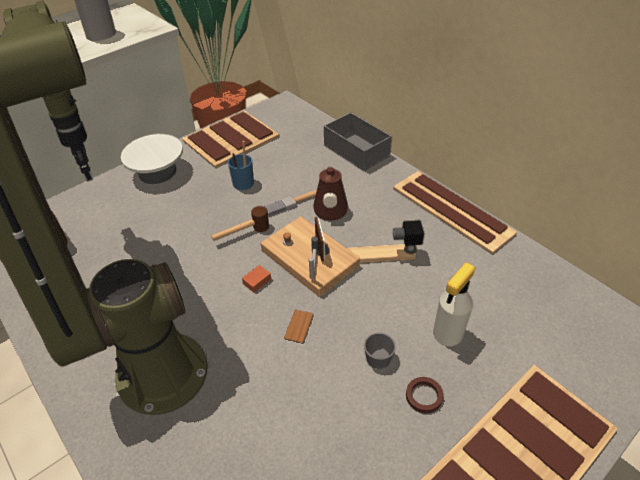

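The top view shows the mallet head at about (210,260) with its handle end at (192,322), the peg at (269,265), the mirror at (312,245), the post at (338,288), the seal at (270,186) and the lens at (377,178). In the side view the mallet head is at (260,217), the peg at (287,238), the post at about (313,262) and the seal at (330,201). I'll enlarge both views for accurate pixels.

```bash
python3 - <<'E'
import cv2,pickle
d=pickle.load(open("c0.pkl","rb"))
def crop(n,x,y,w,h,s):
    im=d[n]["pixels"][y:y+h,x:x+w,::-1]
    im=cv2.resize(im,None,fx=s,fy=s,interpolation=cv2.INTER_CUBIC)
    im=cv2.convertScaleAbs(im,alpha=1.5,beta=10)
    for k in range(0,w,20): cv2.putText(im,str(x+k),(k*s,10),0,.35,(0,255,255),1); cv2.line(im,(k*s,12),(k*s,18),(0,255,255),1)
    for k in range(0,h,20): cv2.putText(im,str(y+k),(0,k*s+4),0,.35,(0,255,255),1)
    cv2.imwrite(f"pics/{n}_z.png",im)
crop("top",180,145,230,185,3); crop("side",205,165,225,140,3)
E
```

```text
(no output)
```

View pics/top_z.png

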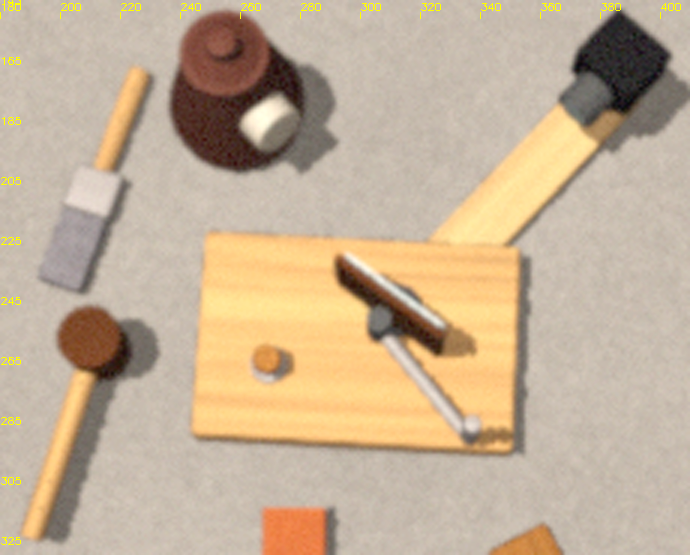

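View pics/side_z.png

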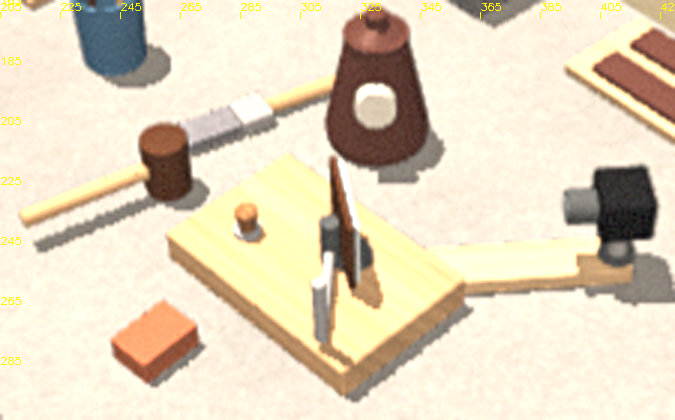

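The zooms give clean picks. Top (full-frame pixels): head top (210,256.5), handle end (191,324), peg top (269,264), post top (337.3,286), seal face about (273,185). Side: peg top (287,235), post top (311.7,259), seal (330.3,200), head centre (260.3,219), handle end (213.3,237). Next I triangulate these.

```bash
cat > h.py <<'E'
import numpy as np,cv2,pickle
def ray(c,p):
    K=np.array([[c["fx"],0,c["cx"]],[0,c["fy"],c["cy"]],[0,0,1]])
    u=cv2.undistortPoints(np.array([[p]],float),K,np.array(c["dist"]))[0,0]
    R=np.array(c["R"]);return -R.T@np.array(c["t"]),R.T@np.array([u[0],u[1],1])
def plane(c,p,z):
    o,d=ray(c,p);return o+d*(z-o[2])/d[2]
def tri(a,pa,b,pb):
    o1,d1=ray(a,pa);o2,d2=ray(b,pb)
    s=np.linalg.lstsq(np.c_[d1,-d2],o2-o1,rcond=None)[0]
    A,B=o1+d1*s[0],o2+d2*s[1];return (A+B)/2,np.linalg.norm(A-B)
E
python3 - <<'E'
from h import *
d=pickle.load(open("c0.pkl","rb"));T,S=d["top"],d["side"]
z=lambda x,y:(180+(x-1)/3,145+(y-1)/3)
w=lambda x,y:(205+(x-1)/3,165+(y-1)/3)
P=lambda n,a,b:(lambda r:print(n,r[0].round(4),"gap",round(r[1],4)))(tri(T,a,S,b))
P("peg",z(267,358),w(246,209)); P("posttop",z(472,423),w(320,282))
P("seal",z(281,121),w(376,105)); P("headtop",z(91,335),w(163,135)); P("hend",z(33,537),w(25,216))
P("hstart",z(84,378),w(143,175)); P("lens",z(576,105),w(572,205)); P("mirrorTopR",z(443,332),w(333,158) if 0 else w(353,283))
P("lidknob",z(224,42),w(376,18))
print("peg",plane(T,z(267,358),.07).round(4),plane(S,w(246,209),.07).round(4),"head",plane(T,z(91,335),.07).round(4))
print("post",plane(T,z(472,423),.13).round(4),plane(S,w(320,282),.13).round(4))
print("hend",plane(T,z(33,537),.035).round(4),"hstart",plane(T,z(84,378),.035).round(4),"knob",plane(T,z(224,42),.17).round(4))
cor=np.array([plane(T,z(*p),.04)[:2] for p in [(205,234),(519,248),(513,448),(193,434)]])
rig=np.array([(.06,.16),(.06,-.10),(-.11,-.10),(-.11,.16)])
a,b=rig-rig.mean(0),cor-cor.mean(0)
th=np.arctan2((a[:,0]*b[:,1]-a[:,1]*b[:,0]).sum(),(a*b).sum());R=np.array([[np.cos(th),-np.sin(th)],[np.sin(th),np.cos(th)]])
o=cor.mean(0)-R@rig.mean(0);print("rig",o.round(4),"yaw",th.round(4),"res",(cor-(o+rig@R.T)).round(4).tolist())
print("post pred",o+R@(.12*np.array([np.cos(3.7),np.sin(3.7)])))
E
```

```text
peg [0.5103 0.12   0.0702] gap 0.0027
posttop [ 0.4685 -0.0455  0.1265] gap 0.0008
seal [0.6978 0.1317 0.0915] gap 0.0077
headtop [0.5124 0.2617 0.0739] gap 0.004
hend [0.3517 0.2912 0.0392] gap 0.0015
hstart [0.4854 0.2707 0.0266] gap 0.002
lens [ 0.7407 -0.105   0.0882] gap 0.0015
mirrorTopR [ 0.5443 -0.0135  0.0474] gap 0.0169
lidknob [0.7368 0.1764 0.1598] gap 0.0054
peg [0.5116 0.1194 0.07  ] [0.5092 0.1207 0.07  ] head [0.5149 0.2615 0.07  ]
post [ 0.4683 -0.0456  0.13  ] [ 0.4661 -0.0479  0.13  ]
hend [0.3527 0.2917 0.035 ] hstart [0.4851 0.2687 0.035 ] knob [0.7357 0.1738 0.17  ]
rig [0.5662 0.0225] yaw 0.0635 res [[-0.0019, -0.0007], [-0.0026, 0.0009], [0.0022, 0.0012], [0.0023, -0.0014]]
post pred [ 0.46868961 -0.04738157]
```

```bash
cat >> h.py <<'E'
from scipy.spatial.transform import Rotation as Ro
def go(xyz,yaw=None):
    from cell import robot
    s=robot.observe();R=Ro.from_euler("xyz",s["tcp_rot"],degrees=True)
    d=R.inv().apply(np.array(xyz)-s["eef_pos"])
    print("t",round(s["clock"],2),"pos",s["eef_pos"].round(4),"rot",s["tcp_rot"].round(1),"q",s["q"].round(0),"w",round(s["gripper_width"],2),"gf",round(s["gripper_force"],1),"F",s["wrist_force"].round(1))
    print("shift total /0.2:",(d/.2).round(4))
    if yaw is not None: print("turn total /90deg:",((R.inv()*Ro.from_euler("xyz",[180,0,yaw],degrees=True)).as_rotvec()/(np.pi/2)).round(4))
E
python3 -c "
from h import *
go([.456,.272,.12],169.6)"
```

```text
t 0.1 pos [0.1319 0.5848 0.2218] rot [-179.9    0.   167.3] q [77. 18. -3. 69. -0. 90.] w 1.0 gf 0.0 F [ 0.2 -0.7 -1.1]
shift total /0.2: [-1.9249 -1.1682  0.5109]
turn total /90deg: [-0.001  -0.     -0.0257]
```

```bash
python3 -m jog '{"xyz":[[-0.2,-0.117,0.04],[-0.2,-0.117,0.04],[-0.2,-0.117,0.04],[-0.2,-0.117,0.04],[-0.2,-0.117,0.04],[-0.2,-0.117,0.06],[-0.2,-0.117,0.06],[-0.2,-0.117,0.06],[-0.2,-0.117,0.06],[-0.125,-0.117,0.06]],"angular":[[0,0,-0.0257],[0,0,0],[0,0,0],[0,0,0],[0,0,0],[0,0,0],[0,0,0],[0,0,0],[0,0,0],[0,0,0]],"hand":[1,1,1,1,1,1,1,1,1,1]}'
python3 -m jog '{"xyz":[[0,0,0],[0,0,0]],"angular":[[0,0,0],[0,0,0]],"hand":[1,1]}'
python3 - <<'E'
from h import *
from cell import vision
go([.456,.272,.035],169.6)
c=vision.read_camera("top");cv2.imwrite("pics/t1.png",cv2.resize(c["pixels"][200:350,150:350,::-1],None,fx=3,fy=3))
E
```

```text
clock: 1.35
eef_pos: [0.4685, 0.2829, 0.1219]
tcp_rot: [-180.0, 0.0, 169.5]
wrist_force: [0.6, 1.2, -0.6]
gripper_width: 1.002
gripper_force: 0.0
clock: 1.6
eef_pos: [0.4668, 0.2845, 0.1225]
tcp_rot: [180.0, -0.0, 169.6]
wrist_force: [0.3, -0.1, 0.8]
gripper_width: 0.999
gripper_force: 0.0
t 1.6 pos [0.4668 0.2845 0.1225] rot [180.   -0.  169.6] q [ 31.  16. -19.  55.   0.  42.] w 1.0 gf 0.0 F [ 0.3 -0.1  0.8]
shift total /0.2: [ 0.0417 -0.071   0.4376]
turn total /90deg: [ 0.     -0.0005 -0.0001]
```

View pics/t1.png

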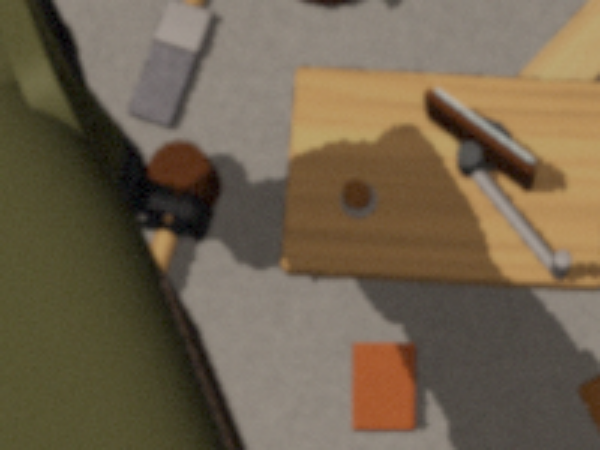

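The picture shows the gripper hovering just short of the grasp spot, between the head and the handle (crop about (175,205)). I correct sideways, go down and close.

```bash
python3 -m jog '{"xyz":[[0.05,-0.071,0],[0,0,0.12],[0,0,0.12],[0,0,0.12],[0,0,0.0776],[0,0,0],[0,0,0],[0,0,0],[0,0,0],[0,0,0]],"angular":[[0,0,0],[0,0,0],[0,0,0],[0,0,0],[0,0,0],[0,0,0],[0,0,0],[0,0,0],[0,0,0],[0,0,0]],"hand":[1,1,1,1,1,1,0,0,0,0]}'
python3 -m jog '{"xyz":[[0,0,0],[0,0,0],[0,0,0],[0,0,0]],"angular":[[0,0,0],[0,0,0],[0,0,0],[0,0,0]],"hand":[0,0,0,0]}'
python3 -c "
from h import *
go([.456,.272,.135],169.6)"
```

```text
clock: 2.9
eef_pos: [0.4551, 0.2722, 0.0354]
tcp_rot: [180.0, 0.0, 169.6]
wrist_force: [-0.2, 1.2, 1.1]
gripper_width: 0.145
gripper_force: 0.9
clock: 3.4
eef_pos: [0.4548, 0.2722, 0.0352]
tcp_rot: [180.0, -0.0, 169.6]
wrist_force: [-0.7, -0.1, 3.2]
gripper_width: 0.002
gripper_force: 1.4
t 3.4 pos [0.4548 0.2722 0.0352] rot [180.   -0.  169.6] q [ 31.  19. -27.  43.   0.  41.] w 0.0 gf 1.4 F [-0.7 -0.1  3.2]
shift total /0.2: [-6.000e-03  2.000e-04 -4.992e-01]
turn total /90deg: [ 0.0001 -0.      0.0001]
```

```bash
python3 - <<'E'
from h import *
from cell import vision
a=vision.read_camera("side");b=vision.read_camera("top")
f=lambda c,x,y,w,h,s:cv2.convertScaleAbs(cv2.resize(c["pixels"][y:y+h,x:x+w,::-1],(w*s,h*s),interpolation=2),alpha=1.5)
cv2.imwrite("pics/g1.png",np.hstack([f(a,190,150,130,110,3),f(b,165,235,130,110,3)]))
E
```

```text
(no output)
```

View pics/g1.png

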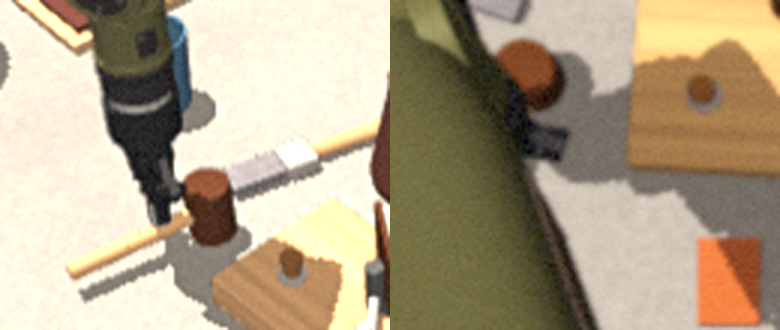

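In the side half the fingers end at crop (160,222), around or just above the handle. The width reads shut, so the handle isn't held. The head is unmoved at (211,207). I'll check where the fingertips should project.

```bash
python3 - <<'E'
from h import *
from cell import robot
d=pickle.load(open("c0.pkl","rb"))
print(robot.tcp_to_tips)
for n in ("side","top"):
    c=d[n];K=np.array([[c["fx"],0,c["cx"]],[0,c["fy"],c["cy"]],[0,0,1]])
    pr=lambda p:cv2.projectPoints(np.array([p],float),cv2.Rodrigues(np.array(c["R"]))[0],np.array(c["t"]),K,np.array(c["dist"]))[0][0,0].round(1)
    for l,p in dict(tcp=(.4548,.2722,.0352),tip=(.4548,.2722,.016),z5=(.4548,.2722,.055),handle_end=(.3522,.2915,.035)).items(): print(n,l,pr(p))
S=d["side"];print(plane(S,(214.3,239.3),.035),plane(S,(213.3,237),.035))
E
```

```text
0.019
side tcp [244.2 225.2]
side tip [244.9 229.6]
side z5 [243.4 220.6]
side handle_end [213.5 237.5]
top tcp [204.5 282.7]
top tip [205.8 283.9]
top z5 [203.1 281.5]
top handle_end [190.7 323.9]
[0.34961643 0.28305435 0.035     ] [0.35278404 0.29369731 0.035     ]
```

```bash
python3 -m jog '{"xyz":[[0,0,0],[0,0,0],[0,0,0],[0,0,-0.2],[0,0,-0.3],[0,0.3,0],[0,0.3,0],[0,0.3,0],[0,0.1,0],[0,0,0]],"angular":[[0,0,0],[0,0,0],[0,0,0],[0,0,0],[0,0,0],[0,0,0],[0,0,0],[0,0,0],[0,0,0],[0,0,0]],"hand":[1,1,1,1,1,1,1,1,1,1]}'
python3 - <<'E'
from h import *
from cell import vision
a=vision.read_camera("side");b=vision.read_camera("top");pickle.dump(dict(side=a,top=b),open("c1.pkl","wb"))
f=lambda c,x,y,w,h,s:cv2.convertScaleAbs(cv2.resize(c["pixels"][y:y+h,x:x+w,::-1],(w*s,h*s),interpolation=2),alpha=1.5)
cv2.imwrite("pics/g2.png",np.hstack([f(a,190,140,130,120,3),f(b,165,235,130,120,3)]))
E
```

```text
clock: 4.75
eef_pos: [0.4906, 0.4701, 0.1342]
tcp_rot: [-180.0, -0.0, 169.7]
wrist_force: [0.2, 0.4, 0.1]
gripper_width: 0.999
gripper_force: 0.0
```

View pics/g2.png

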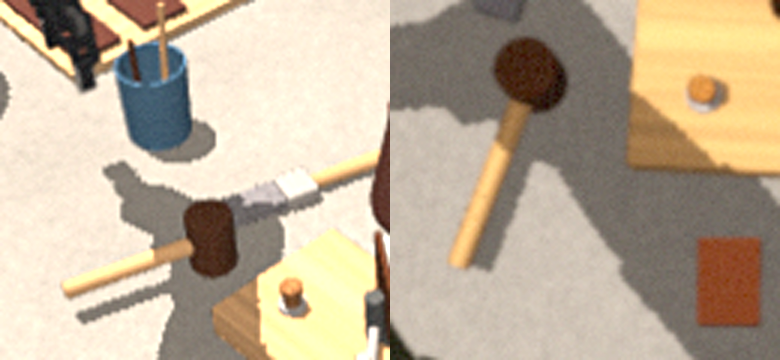

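Now the side half shows the mallet standing normally: head top at crop (210,210), handle end at (68,289), about where it was. The top half has the head at (530,75) and the handle end at (460,266). One open fingertip is visible at side crop (85,87). I'll check its height against the kinematics.

```bash
python3 - <<'E'
from h import *
d=pickle.load(open("c1.pkl","rb"));T,S=d["top"],d["side"]
c=S;K=np.array([[c["fx"],0,c["cx"]],[0,c["fy"],c["cy"]],[0,0,1]])
pr=lambda p:cv2.projectPoints(np.array([p],float),cv2.Rodrigues(np.array(c["R"]))[0],np.array(c["t"]),K,np.array(c["dist"]))[0][0,0].round(1)
p=np.array([.4906,.4701]);y=np.array([.18,.984])
for k in(-.057,-.05,-.0425,.05):
    for z in (.115,.128,.141): print(k,z,pr([*(p+k*y),z]))
s=lambda x,y:(190+(x-1)/3,140+(y-1)/3)
t=lambda x,y:(165+(x-391)/3,235+(y-1)/3)
for n,a,b in(("end",t(461,264),s(68,288)),("joint",t(516,112),s(190,247)),("shadowline",t(510,130),s(155,257))): print(n,*tri(T,a,S,b),plane(T,a,.035))
print("headtop",plane(T,t(527,70),.07), tri(T,t(527,70),S,s(211,208)))
E
```

```text
-0.057 0.115 [222.5 181.1]
-0.057 0.128 [221.9 178. ]
-0.057 0.141 [221.3 174.8]
-0.05 0.115 [221.6 180. ]
-0.05 0.128 [221.  176.8]
-0.05 0.141 [220.4 173.6]
-0.0425 0.115 [220.8 178.7]
-0.0425 0.128 [220.1 175.6]
-0.0425 0.141 [219.5 172.4]
0.05 0.115 [210.1 164.1]
0.05 0.128 [209.5 161. ]
0.05 0.141 [208.8 157.8]
end [0.35335544 0.29747882 0.03789562] 0.0019291100382060184 [0.35440053 0.29765069 0.035     ]
joint [0.48426967 0.27033079 0.03105934] 0.004828716882037221 [0.48153443 0.27068994 0.035     ]
shadowline [0.45849401 0.27825761 0.03086419] 0.01860582049731037 [0.4663388  0.27348485 0.035     ]
headtop [0.51094772 0.26017183 0.07      ] (array([0.51037333, 0.25788519, 0.07953047]), np.float64(0.0023655920502448978))
```

The visible tip lies about 25 mm higher than the kinematics say. The pads therefore closed above the handle. I'll redo the grasp lower, watching the force.

```bash
python3 -c "
from h import *
go([.4525,.274,.034],166.8)"
```

```text
t 4.85 pos [0.4905 0.468  0.1346] rot [-179.9   -0.   169.6] q [44. 29.  2. 63. -0. 54.] w 1.0 gf 0.0 F [-0.1 -0.1 -0.2]
shift total /0.2: [ 0.0117 -0.9875  0.5041]
turn total /90deg: [-0.0009 -0.0003  0.0311]
```

```bash
python3 -m jog '{"xyz":[[0.0117,-0.25,0],[0,-0.25,0],[0,-0.25,0],[0,-0.24,0],[0,0,0.15],[0,0,0.15],[0,0,0.15],[0,0,0.05],[0,0,0],[0,0,0]],"angular":[[0,0,0],[0,0,0],[0,0,0],[0,0,0.0311],[0,0,0],[0,0,0],[0,0,0],[0,0,0],[0,0,0],[0,0,0]],"hand":[1,1,1,1,1,1,1,1,1,1]}'
python3 -m jog '{"xyz":[[0,0,0.04],[0,0,0.03],[0,0,0]],"angular":[[0,0,0],[0,0,0],[0,0,0]],"hand":[1,1,1]}'
python3 -c "
from h import *
go([.4525,.274,.012],166.8)"
```

```text
clock: 6.1
eef_pos: [0.4537, 0.2748, 0.0363]
tcp_rot: [179.9, 0.1, 166.8]
wrist_force: [0.9, -0.0, -0.1]
gripper_width: 0.996
gripper_force: 0.0
clock: 6.48
eef_pos: [0.4523, 0.2743, 0.0205]
tcp_rot: [-180.0, -0.0, 166.8]
wrist_force: [-1.2, -0.1, 0.7]
gripper_width: 0.999
gripper_force: 0.0
t 6.47 pos [0.4523 0.2743 0.0205] rot [-180.    -0.   166.8] q [ 31.  20. -28.  42.   0.  44.] w 1.0 gf 0.0 F [-1.2 -0.1  0.7]
shift total /0.2: [-0.0012 -0.001   0.0423]
turn total /90deg: [-0.0005 -0.0005  0.0001]
```

```bash
python3 -m jog '{"xyz":[[0,0,0.025],[0,0,0.02],[0,0,0]],"angular":[[0,0,0],[0,0,0],[0,0,0]],"hand":[1,1,1]}'
python3 -m jog '{"xyz":[[0,0,0],[0,0,0],[0,0,0],[0,0,0],[0,0,0]],"angular":[[0,0,0],[0,0,0],[0,0,0],[0,0,0],[0,0,0]],"hand":[0,0,0,0,0]}'
```

```text
clock: 6.85
eef_pos: [0.4525, 0.2743, 0.0116]
tcp_rot: [-180.0, -0.0, 166.8]
wrist_force: [-0.8, -0.4, 1.0]
gripper_width: 1.003
gripper_force: 0.0
clock: 7.48
eef_pos: [0.453, 0.2748, 0.0123]
tcp_rot: [180.0, 0.0, 166.8]
wrist_force: [-0.5, 0.9, 1.2]
gripper_width: 0.213
gripper_force: 58.3
```

Gripped (58 N, width 0.213). Lift, and move over the peg.

```bash
python3 -m jog '{"xyz":[[0,0,-0.1],[0,0,-0.15],[0,0,-0.15],[0,0,-0.1],[0,0,0],[0,0,0]],"angular":[[0,0,0],[0,0,0],[0,0,0],[0,0,0],[0,0,0],[0,0,0]],"hand":[0,0,0,0,0,0]}'
python3 -c "
from h import *
go([.453,.1345,.11],166.8)"
```

```text
clock: 8.22
eef_pos: [0.452, 0.274, 0.1108]
tcp_rot: [-179.9, -0.1, 166.8]
wrist_force: [-1.0, 0.1, -3.8]
gripper_width: 0.213
gripper_force: 58.7
t 8.22 pos [0.452  0.274  0.1108] rot [-1.799e+02 -1.000e-01  1.668e+02] q [ 31.  15. -22.  53.   0.  44.] w 0.21 gf 58.7 F [-1.   0.1 -3.8]
shift total /0.2: [-0.164  -0.6778  0.0048]
turn total /90deg: [-0.0009 -0.0009  0.    ]
```

```bash
python3 -m jog '{"xyz":[[-0.04,-0.16,0],[-0.04,-0.17,0],[-0.04,-0.17,0],[-0.044,-0.178,0],[0,0,0],[0,0,0],[0,0,0]],"angular":[[0,0,0],[0,0,0],[0,0,0],[0,0,0],[0,0,0],[0,0,0],[0,0,0]],"hand":[0,0,0,0,0,0,0]}'
python3 - <<'E'
from h import *
from cell import vision
a=vision.read_camera("side");b=vision.read_camera("top");pickle.dump(dict(side=a,top=b),open("c2.pkl","wb"))
f=lambda c,x,y,w,h,s:cv2.convertScaleAbs(cv2.resize(c["pixels"][y:y+h,x:x+w,::-1],(w*s,h*s),interpolation=2),alpha=1.5)
cv2.imwrite("pics/g3.png",np.hstack([f(a,230,150,130,120,3),f(b,215,210,130,120,3)]))
go([.453,.1345,.11],166.8)
E
```

```text
clock: 9.1
eef_pos: [0.4537, 0.1357, 0.1116]
tcp_rot: [-180.0, -0.0, 166.9]
wrist_force: [0.2, -0.1, -3.3]
gripper_width: 0.21
gripper_force: 58.9
t 9.2 pos [0.4537 0.1357 0.1119] rot [-180.    -0.   166.9] q [ 17.   9. -29.  52.   0.  30.] w 0.21 gf 58.9 F [ 0.  -0.4 -3.2]
shift total /0.2: [ 0.0023 -0.0068  0.0093]
turn total /90deg: [-0.     -0.0002  0.0008]
```

View pics/g3.png

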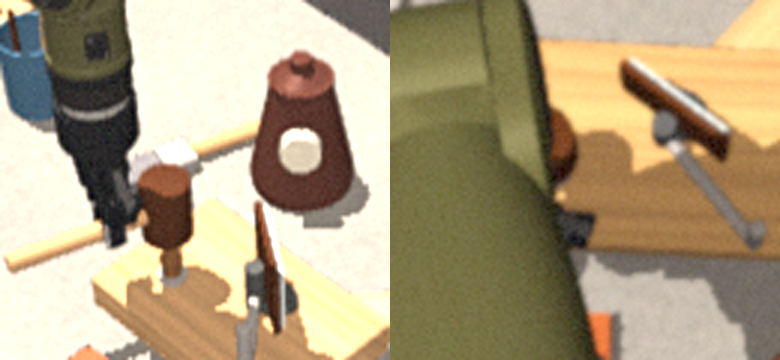

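The side half shows the head level and upright over the peg: head top centre (165,177), bottom centre (170,238), peg just beneath at (172,262). I'll check the head's xy.

```bash
python3 - <<'E'
from h import *
d=pickle.load(open("c2.pkl","rb"));S=d["side"];T=d["top"]
s=lambda x,y:(230+(x-1)/3,150+(y-1)/3)
for z in(.165,.170,.175):print(z,plane(S,s(165,178),z).round(4))
for z in(.095,.1,.105):print(z,plane(S,s(169,237),z).round(4))
t=lambda x,y:(215+(x-391)/3,210+(y-1)/3)
print("top right edge",plane(T,t(577,145),.17).round(4))
E
```

```text
0.165 [0.5144 0.1266 0.165 ]
0.17 [0.5112 0.122  0.17  ]
0.175 [0.508  0.1174 0.175 ]
0.095 [0.5081 0.1199 0.095 ]
0.1 [0.5051 0.1156 0.1   ]
0.105 [0.5022 0.1113 0.105 ]
top right edge [0.5098 0.0941 0.17  ]
```

```bash
python3 -m jog '{"xyz":[[0,-0.007,0.1],[0,0,0.05],[0,0,0.05],[0,0,0.05],[0,0,0.02],[0,0,0],[0,0,0]],"angular":[[0,0,0],[0,0,0],[0,0,0],[0,0,0],[0,0,0],[0,0,0],[0,0,0]],"hand":[0,0,0,0,0,0,0]}'
```

```text
clock: 10.07
eef_pos: [0.4539, 0.1338, 0.0584]
tcp_rot: [180.0, 0.0, 166.8]
wrist_force: [-2.9, 1.9, 1.7]
gripper_width: 0.216
gripper_force: 59.8
```

```bash
python3 -m jog '{"xyz":[[0,0,0.015],[0,0,0.015],[0,0,0],[0,0,0]],"angular":[[0,0,0],[0,0,0],[0,0,0],[0,0,0]],"hand":[0,0,0,0]}'
```

```text
clock: 10.58
eef_pos: [0.4531, 0.1342, 0.0531]
tcp_rot: [179.9, -0.0, 166.8]
wrist_force: [-8.7, 2.5, 12.9]
gripper_width: 0.209
gripper_force: 61.8
```

```bash
python3 -m jog '{"xyz":[[0,0,-0.1],[0,0,-0.15],[0,0,-0.1],[0.04,0.16,0],[0.04,0.17,0],[0.04,0.17,0],[0.035,0.178,0],[0,0,0],[0,0,0]],"angular":[[0,0,0],[0,0,0],[0,0,0],[0,0,0],[0,0,0],[0,0,0],[0,0,0],[0,0,0],[0,0,0]],"hand":[0,0,0,0,0,0,0,0,0]}'
python3 - <<'E'
from h import *
from cell import vision
a=vision.read_camera("side");pickle.dump(a,open("c3.pkl","wb"))
f=lambda c,x,y,w,h,s:cv2.convertScaleAbs(cv2.resize(c["pixels"][y:y+h,x:x+w,::-1],(w*s,h*s),interpolation=2),alpha=1.5)
cv2.imwrite("pics/g4.png",f(a,190,150,190,130,4))
c=a;K=np.array([[c["fx"],0,c["cx"]],[0,c["fy"],c["cy"]],[0,0,1]])
pr=lambda p:cv2.projectPoints(np.array([p],float),cv2.Rodrigues(np.array(c["R"]))[0],np.array(c["t"]),K,np.array(c["dist"]))[0][0,0].round(1)
print("peg top up/down px",pr((.5105,.12,.07)),pr((.5105,.12,.046)))
go([.453,.2745,.0125],166.8)
E
```

```text
clock: 11.7
eef_pos: [0.4541, 0.272, 0.1215]
tcp_rot: [-179.9, -0.0, 166.8]
wrist_force: [0.4, 1.0, -2.7]
gripper_width: 0.212
gripper_force: 60.0
peg top up/down px [287.2 234.2] [287.7 239.9]
t 11.75 pos [0.4541 0.2718 0.1216] rot [-179.9   -0.   166.8] q [ 31.  14. -22.  54.  -0.  44.] w 0.21 gf 60.0 F [ 0.3 -0.3 -3.5]
shift total /0.2: [0.0082 0.0128 0.5457]
turn total /90deg: [-0.0008 -0.0001 -0.0003]
```

View pics/g4.png

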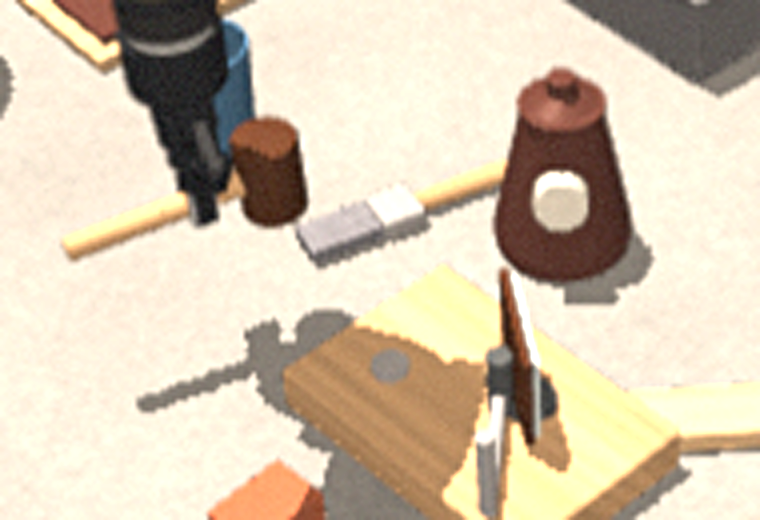

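The picture shows the mallet held level at left (head (268,170), handle end (70,245)). Where the peg stood there is now only a flat greyish disc at (390,365), full-frame (287,241). I'll check its colour against the earlier peg.

```bash
python3 - <<'E'
import pickle
a=pickle.load(open("c3.pkl","rb"))["pixels"];b=pickle.load(open("c0.pkl","rb"))["side"]["pixels"]
for r in range(232,247,2): print(r,[tuple(int(v) for v in a[r,c]) for c in range(280,297,3)],[tuple(int(v) for v in b[r,c]) for c in (284,287,290)])
E
```

```text
232 [(121, 91, 62), (186, 140, 96), (239, 183, 125), (234, 181, 123), (244, 197, 137), (244, 200, 140)] [(231, 180, 125), (209, 152, 102), (231, 179, 122)]
234 [(128, 96, 67), (121, 91, 62), (128, 96, 65), (131, 98, 66), (197, 146, 100), (247, 203, 140)] [(171, 114, 71), (202, 132, 79), (170, 121, 78)]
236 [(119, 89, 60), (130, 96, 67), (126, 94, 65), (123, 93, 62), (121, 92, 62), (184, 138, 94)] [(166, 105, 62), (163, 107, 67), (127, 91, 57)]
238 [(121, 92, 64), (117, 93, 69), (101, 92, 87), (103, 93, 85), (125, 94, 65), (119, 91, 61)] [(89, 62, 41), (103, 66, 40), (110, 88, 71)]
240 [(122, 91, 61), (95, 89, 84), (102, 95, 89), (103, 97, 91), (113, 93, 75), (127, 95, 66)] [(125, 111, 102), (77, 51, 31), (75, 65, 56)]
242 [(130, 99, 69), (96, 89, 84), (102, 95, 89), (99, 94, 88), (114, 91, 69), (124, 92, 64)] [(180, 172, 163), (82, 62, 48), (92, 86, 82)]
244 [(131, 99, 68), (119, 92, 70), (100, 94, 90), (99, 93, 85), (127, 93, 65), (126, 95, 66)] [(129, 109, 96), (89, 85, 83), (93, 82, 71)]
246 [(120, 91, 63), (131, 98, 66), (126, 98, 68), (122, 93, 63), (121, 90, 62), (125, 94, 65)] [(236, 183, 124), (210, 159, 110), (201, 149, 101)]
```

The peg is down, with only its collar plate showing. I set the mallet back down at its old place.

```bash
python3 -m jog '{"xyz":[[0.008,0.013,0.12],[0,0,0.15],[0,0,0.13],[0,0,0.08],[0,0,0.04],[0,0,0.0],[0,0,0.01],[0,0,0]],"angular":[[0,0,0],[0,0,0],[0,0,0],[0,0,0],[0,0,0],[0,0,0],[0,0,0],[0,0,0]],"hand":[0,0,0,0,0,0,0,0]}'
```

```text
clock: 12.75
eef_pos: [0.4538, 0.2759, 0.0167]
tcp_rot: [180.0, 0.0, 166.8]
wrist_force: [-0.1, 0.3, -3.1]
gripper_width: 0.21
gripper_force: 60.0
```

```bash
python3 -m jog '{"xyz":[[0,0,0.01],[0,0,0.01],[0,0,0]],"angular":[[0,0,0],[0,0,0],[0,0,0]],"hand":[0,0,0]}'
```

```text
clock: 13.12
eef_pos: [0.4531, 0.2755, 0.0119]
tcp_rot: [-180.0, -0.0, 166.8]
wrist_force: [-0.1, -0.2, -2.6]
gripper_width: 0.21
gripper_force: 60.0
```

```bash
python3 -m jog '{"xyz":[[0,0,0.007],[0,0,0],[0,0,0],[0,0,0],[0,0,0],[0,0,0],[0,0,0]],"angular":[[0,0,0],[0,0,0],[0,0,0],[0,0,0],[0,0,0],[0,0,0],[0,0,0]],"hand":[0,0,0,1,1,1,1]}'
python3 -c "
from h import *
go([.4685,-.0465,.12],35.6)"
```

```text
clock: 14.0
eef_pos: [0.4535, 0.2757, 0.0108]
tcp_rot: [180.0, 0.0, 166.8]
wrist_force: [0.1, -0.6, 0.7]
gripper_width: 0.998
gripper_force: 0.0
t 14.0 pos [0.4535 0.2757 0.0108] rot [180.    0.  166.8] q [ 31.  21. -29.  40.  -0.  44.] w 1.0 gf 0.0 F [ 0.1 -0.6  0.7]
shift total /0.2: [-0.441  -1.5512 -0.5461]
turn total /90deg: [ 3.0000e-04 -1.0000e-04  1.4578e+00]
```

```bash
python3 -m jog '{"xyz":[[0,0,-0.15],[0,0,-0.25],[0,0,-0.25],[0,0,-0.2],[-0.0735,-0.2585,0],[-0.0735,-0.2585,0],[-0.0735,-0.2585,0],[-0.0735,-0.2585,0],[-0.0735,-0.2585,0],[-0.0735,-0.2585,0]],"angular":[[0,0,0],[0,0,0],[0,0,0],[0,0,0],[0,0,0],[0,0,0],[0,0,0],[0,0,0],[0,0,0],[0,0,0]],"hand":[1,1,1,1,1,1,1,1,1,1]}'
python3 -m jog '{"xyz":[[0,0,0],[0,0,0],[0,0,0],[0,0,0],[0,0,0],[0,0,0],[0,0,0],[0,0,0],[0,0,0],[0,0,0]],"angular":[[0,0,0.11],[0,0,0.11],[0,0,0.11],[0,0,0.11],[0,0,0.11],[0,0,0.11],[0,0,0.11],[0,0,0.11],[0,0,0.11],[0,0,0.11]],"hand":[1,1,1,1,1,1,1,1,1,1]}'
python3 -m jog '{"xyz":[[0,0,0],[0,0,0],[0,0,0],[0,0,0],[0,0,0]],"angular":[[0,0,0.11],[0,0,0.11],[0,0,0.11],[0,0,0],[0,0,0]],"hand":[1,1,1,1,1]}'
python3 - <<'E'
from h import *
from cell import vision
go([.4685,-.0465,.082],35.6)
d=dict(side=vision.read_camera("side"),top=vision.read_camera("top"));pickle.dump(d,open("c4.pkl","wb"))
f=lambda c,x,y,w,h,s:cv2.convertScaleAbs(cv2.resize(c["pixels"][y:y+h,x:x+w,::-1],(w*s,h*s),interpolation=2),alpha=1.5)
cv2.imwrite("pics/g5.png",np.hstack([f(d["side"],200,150,200,150,2),f(d["top"],180,180,200,150,2)]))
c=d["side"];K=np.array([[c["fx"],0,c["cx"]],[0,c["fy"],c["cy"]],[0,0,1]])
E
```

```text
clock: 15.25
eef_pos: [0.4683, -0.0482, 0.1809]
tcp_rot: [180.0, 0.0, 166.8]
wrist_force: [0.6, 0.5, -0.1]
gripper_width: 1.001
gripper_force: 0.0
clock: 16.5
eef_pos: [0.4683, -0.0465, 0.1807]
tcp_rot: [180.0, 0.0, 67.5]
wrist_force: [-0.4, 0.2, -0.2]
gripper_width: 1.0
gripper_force: 0.0
clock: 17.12
eef_pos: [0.4684, -0.0465, 0.1807]
tcp_rot: [180.0, 0.0, 38.3]
wrist_force: [0.2, -0.1, -0.3]
gripper_width: 1.001
gripper_force: 0.0
t 17.12 pos [ 0.4684 -0.0465  0.1807] rot [180.    0.   38.3] q [ -6.   5. -24.  61.  -0. 136.] w 1.0 gf 0.0 F [ 0.2 -0.1 -0.3]
shift total /0.2: [7.000e-04 3.000e-04 4.935e-01]
turn total /90deg: [0.     0.     0.0296]
```

View pics/g5.png

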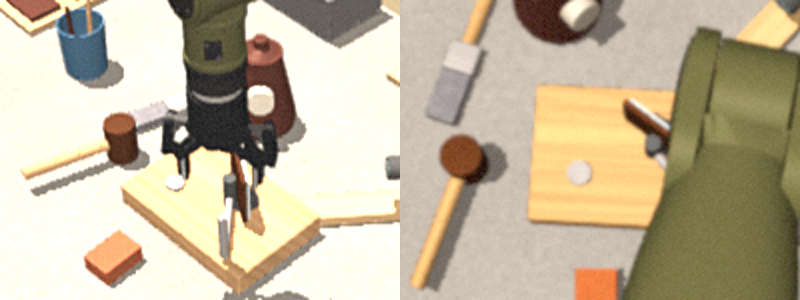

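The last view shows the mallet standing back in its place (side crop (120,138)), the peg's plate flush at (175,183), and the open gripper above the post with tips at (183,178) and (252,188); the post top is near (225,205). I'll check that the fingers' midpoint is over the post.

```bash
python3 - <<'E'
from h import *
d=pickle.load(open("c4.pkl","rb"));c=d["side"];K=np.array([[c["fx"],0,c["cx"]],[0,c["fy"],c["cy"]],[0,0,1]])
pr=lambda p:cv2.projectPoints(np.array([p],float),cv2.Rodrigues(np.array(c["R"]))[0],np.array(c["t"]),K,np.array(c["dist"]))[0][0,0].round(1)
y=np.array([np.cos(np.radians(38.3-90)),np.sin(np.radians(38.3-90))])
for z in (.17,.18,.19,.2,.21): print(z,[pr([*(np.array([.4684,-.0465])+k*y),z]) for k in(-.048,0,.048)])
E
```

```text
0.17 [array([293.6, 245.6]), array([311.2, 247.7]), array([329., 250.])]
0.18 [array([293.3, 242.9]), array([311. , 245.1]), array([328.9, 247.3])]
0.19 [array([293.1, 240.3]), array([310.9, 242.5]), array([328.9, 244.7])]
0.2 [array([292.9, 237.6]), array([310.8, 239.8]), array([328.9, 242. ])]
0.21 [array([292.7, 234.9]), array([310.7, 237.1]), array([328.8, 239.3])]
```

Laterally the fingers are centred, and the tips again stand about 20 mm high. I descend to TCP z = 0.083 and close on the post.

```bash
python3 -m jog '{"xyz":[[0,0,0.12],[0,0,0.13],[0,0,0.13],[0,0,0.11],[0,0,0],[0,0,0]],"angular":[[0,0,0.0296],[0,0,0],[0,0,0],[0,0,0],[0,0,0],[0,0,0]],"hand":[1,1,1,1,1,1]}' 
python3 -m jog '{"xyz":[[0,0,0],[0,0,0],[0,0,0],[0,0,0],[0,0,0],[0,0,0]],"angular":[[0,0,0],[0,0,0],[0,0,0],[0,0,0],[0,0,0],[0,0,0]],"hand":[0,0,0,0,0,0]}'
```

```text
clock: 17.98
eef_pos: [0.4689, -0.0466, 0.0834]
tcp_rot: [180.0, -0.0, 35.5]
wrist_force: [0.2, -0.6, 0.5]
gripper_width: 1.001
gripper_force: 0.0
clock: 18.73
eef_pos: [0.4684, -0.0465, 0.0829]
tcp_rot: [-180.0, -0.0, 35.4]
wrist_force: [-2.1, 0.2, 5.2]
gripper_width: 0.146
gripper_force: 58.4
```

```bash
python3 -m jog '{"xyz":[[0.0015,0.0423,0],[0.0015,0.0423,0],[0.0015,0.0423,0],[0.0015,0.0423,0],[0,0,0]],"angular":[[0,0,-0.0449],[0,0,-0.0449],[0,0,-0.0449],[0,0,-0.0449],[0,0,0]],"hand":[0,0,0,0,0]}'
```

```text
clock: 19.35
eef_pos: [0.492, -0.0711, 0.0829]
tcp_rot: [180.0, -0.0, 51.6]
wrist_force: [-2.2, -0.1, 6.4]
gripper_width: 0.147
gripper_force: 58.7
```

```bash
python3 -m jog '{"xyz":[[0.0015,0.0423,0],[0.0015,0.0423,0],[0.0015,0.0423,0],[0.0015,0.0423,0],[0,0,0],[0,0,0]],"angular":[[0,0,-0.0449],[0,0,-0.0449],[0,0,-0.0449],[0,0,-0.0449],[0,0,0],[0,0,0]],"hand":[0,0,0,0,0,0]}'
python3 - <<'E'
from h import *
from cell import vision
go([.521,-.0887,.083],67.9)
d0=pickle.load(open("c0.pkl","rb"));c0=d0["side"];c=d0["side"]
o=np.array([.5662,.0225]);yw=.0635
from cell import robot
p=robot.observe()["eef_pos"][:2]
j=np.arctan2(*(p-o)[::-1])%(2*np.pi)-yw-3.7
print("joint from tcp",j,"radius",np.hypot(*(p-o)))
# seal: blob centroid in both views, several lens / seal estimates
T=d0["top"]
def blob(c,box):
    x,y,w,h=box;im=c["pixels"][y:y+h,x:x+w].astype(int)
    m=((im.min(2)>130)&(im.max(2)-im.min(2)<45)).astype(np.uint8)
    n,l,s,ce=cv2.connectedComponentsWithStats(m);k=max(range(1,n),key=lambda i:s[i,4]);return ce[k]+[x,y],s[k]
sp,ss=blob(c0,(320,190,21,22));print("seal side",sp,ss,plane(c0,sp,.089))
for seal in (plane(c0,sp,.089)[:2],np.array([.6978,.1317])):
  for lens in (np.array([.7407,-.105]),o+.21*np.array([np.cos(-.631),np.sin(-.631)])):
    n=(np.arctan2(*(lens-o)[::-1])+np.arctan2(*(seal-o)[::-1]))/2
    print(seal,"joint target",n-yw+.593)
E
```

```text
clock: 20.1
eef_pos: [0.5208, -0.0878, 0.0829]
tcp_rot: [-180.0, -0.0, 67.7]
wrist_force: [-1.4, 1.6, 6.1]
gripper_width: 0.15
gripper_force: 58.7
t 20.1 pos [ 0.5208 -0.0878  0.0829] rot [-180.    -0.    67.7] q [-10.  16. -25.  49.   0. 103.] w 0.15 gf 58.7 F [-1.4  1.6  6.1]
shift total /0.2: [-0.0037  0.0027 -0.0003]
turn total /90deg: [-0.     -0.0002 -0.0018]
joint from tcp 0.558385528688687 radius 0.119286530928701
seal side [328.89189189 195.35135135] [ 4  3 12  7 37] [0.70708856 0.15301913 0.089     ]
[0.70708856 0.15301913] joint target 0.5876015412914133
[0.70708856 0.15301913] joint target 0.5876053129062977
[0.6978 0.1317] joint target 0.5603171499897679
[0.6978 0.1317] joint target 0.5603209216046524
```

```bash
python3 - <<'E'
from h import *
d=pickle.load(open("c0.pkl","rb"));o=np.array([.5662,.0225])
def blob(c,box):
    x,y,w,h=box;im=c["pixels"][y:y+h,x:x+w].astype(int)
    m=((im[...,1]>75)&(im[...,1]/im[...,0].clip(1)>.75)).astype(np.uint8)
    n,l,s,ce=cv2.connectedComponentsWithStats(m);k=max(range(1,n),key=lambda i:s[i,4]);return ce[k]+[x,y],s[k]
sp,ss=blob(d["side"],(320,190,21,22));tp,ts=blob(d["top"],(258,174,25,23))
ps=plane(d["side"],sp,.089);pt=plane(d["top"],tp,.089)
print(sp,ss,ps.round(4));print(tp,ts,pt.round(4),tri(d["top"],tp,d["side"],sp))
for s in(ps,pt):
    print("joint",(np.arctan2(s[1]-o[1],s[0]-o[0])-.631)/2-.0635+.593)
E
```

```text
[329.56521739 199.73913043] [  3   3  14  15 184] [0.6946 0.1357 0.089 ]
[267.8372093  184.18023256] [  2   3  18  17 172] [0.7027 0.1436 0.089 ] (array([0.70506198, 0.14552762, 0.07714366]), np.float64(0.00296321481349541))
joint 0.575356570530495
joint 0.5767356319785163
```

Target about 0.57, now about 0.558. That is inside the ±0.05 window, so a small nudge, then hand in.

```bash
python3 -m jog '{"xyz":[[0,0.006,0],[0,0,0],[0,0,0],[0,0,0],[0,0,0]],"angular":[[0,0,-0.0064],[0,0,0],[0,0,0],[0,0,0],[0,0,0]],"hand":[0,0,0,0,0]}'
python3 -c "
from cell import order
print(order.close_job())"
```

```text
clock: 20.72
eef_pos: [0.5217, -0.0882, 0.083]
tcp_rot: [-180.0, -0.0, 68.3]
wrist_force: [-2.5, 0.9, 6.3]
gripper_width: 0.146
gripper_force: 58.7
the job is handed in; nothing more can be done
None
```

I handed the job in at 20.7 s with no verdict returned: the peg is knocked flush, the mallet is back on the table and released, and the fingers hold the lever post with the mirror at about 0.57 rad, where I worked out the seal is centred (not checked in the rig camera's view).

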